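Load a caliper behind the gravity catch and wedge it

TASK

Push the caliper half along the lane so that its own leading edge lifts the hinged catch, on until it meets the end stop and the catch has dropped behind it; then draw it back to rest against the catch. Lift the wedge pin out of its wooden block and stand it, foot down on the bench and straight across the lane near its middle, in the gap between the caliper and the end stop, leaving the caliper resting against the catch. Keep the caliper flat on the bench, never touch the catch or its post with the robot, and leave the socket fixture, grommet, spacer and shim alone.

Things in the scene. Friction and masses are not known exactly. Their poses are not given: they have to be found in the camera images.
- fixture: The lane (all sizes mm): two low grey steel rails on the bench, 25 high, 94 apart inside, 12 thick; its floor is the bench. Origin on the bench, on the centre line, below the catch's holding face; x along the lane in the push direction (room +y within 0.3 rad), y left of that, z up. Before x = -50 the rails flare to a mouth 125 wide at x = -128.
- stop_face (a point): Centre of the inner face of the end stop: a bare steel bar across the lane's end, 35 high, 14 thick, its inner face at x = 136 in the fixture's frame. With the caliper back against the catch, a gap of 26 opens here.
- gate: Fixed grey hinge post of the catch, outside the left rail, 30 x 14 x 71 high, centred at x = -60, y = 67 in the fixture's frame; it carries the catch. This body's origin and axes coincide with the fixture's. The robot may not touch post or catch.
- catch (a joint): Hinge of the gravity catch, rad: 0 = down on its stop, grows to 0.9 as the tip lifts; falls back by itself. A dark steel arm 14 wide over the lane's left part (fixture y = 29 to 43), hinged at x = -60, 62 high, sloping down in the push direction to its tip at x = 0. The 40 high caliper meets it at x = -38 and lifts it 0.35 rad with about 2 N.
- catch_tip (a point): Centre of the upright holding face at the catch's tip (10 long, 14 wide); when down it spans 16 to 38 above the bench.
- caliper: Aluminium brake caliper half, loose block 110 long (x) x 90 wide (y) x 40 high, 0.5 to 0.9 kg, flat on the bench at the lane's mouth, nose (+x end) towards the lane. Origin at the centre of its underside; z up. It slides on the bench with up to about 8 N of friction.
- caliper_rear (a point): Centre of the caliper's rear face (x = -55 in its frame), half way up.
- caliper_bore (a point): Centre, at the top face, of the mouth of the caliper's one round piston bore, open at the top, 48 in diameter, 32 deep, 25 ahead of the block's centre; shut fingertips can reach into it to push or drag the caliper. The wall at the nose is 6 thick.
- wedge: Blued steel wedge pin, loose, 0.28 kg, 92 high, upright in its block at the start. Origin at the centre of its foot's underside, z up. Lower part (0 to 54 high) 60 wide along its y, tapering along its x from 12 thick at the foot to 18; above it a neck 18 thick (x) and 32 wide (y) runs to the top. The same turned half round.
- block: Fixed wooden block, 70 (x) x 95 (y) x 36 high, with a slot 24 (x) x 66 (y), 30 deep, in which the wedge pin stands, its foot 6 above the bench. Origin at the centre of its underside. At the left or the right end of the bench.
- socket: Fixed bystander: round twist-lock steel socket fixture, 68 across, 45 high, with a caliper stud standing in it to 90 high. Origin at the centre of its underside.
- grommet: Bystander: grey rubber ring, 72 across, 22 high. Origin at the centre of its underside.
- spacer: Bystander: white nylon tube, 60 across, 50 high. Origin at the centre of its underside.
- shim: Bystander: rusty flat pad shim, 55 x 120 x 4. Origin at the centre of its underside.
Things that resemble listed ones, but are neither listed nor needed, are in the scene too. What is meant by the caliper is not blue or yellow, and is the larger of those in its own colour.

How it is judged:
By the outcome, as a careful person would: the job done as asked, in the order asked, and still so for the second after the job is handed in, with the robot touching nothing.
It also fails if it takes over 67 s, if anything falls off the work surface, if the arm or the gripper's body presses on something with over 40 N, if the wrist force passes 120 N, or if a joint passes its speed limit or range.

ROBOT

A 6-joint arm with a two-finger parallel gripper is mounted at the origin on the work surface. World frame = base frame: x ahead of the robot, y to its left, z up, the work surface at z = 0. Lengths are in mm, angles in degrees, forces in N, time in s.
With the tool pointing down it reaches from about 300 to 850 mm from the base axis. Payload 4.2 kg.
Tool frame: the origin (TCP) lies between the finger pads; the fingertips stand 14 mm ahead of it and the grasp point (between the pads) lies 5 mm behind it; z points along the fingers, y is the line along which they close (so a half turn about z gives the same grasp; the last joint's range is limited). The gripper opens to 91 mm and grips with 3 to 60 N. Pads are 32 mm wide; open, the fingers measure 118 mm over their backs; the gripper's body (76 mm by 178 mm) begins 60 mm behind the grasp point.
Start: joints at [-67.724, 18.312, 89.639, -0, 72.044, -1.146], TCP at [228.572, -527.633, 227.976] pointing down, gripper open.
Joint ranges: [-177.97, 177.97], [-48.28, 115.42], [12.27, 149.76], [-77.06, 257.06], [2.81, 150.46], [-146.56, 146.56]. Speed limits (degrees/s): [147.25, 147.25, 180, 180, 180, 180].

INTERFACE

Orientations are given as [roll, pitch, yaw] about the fixed x, y, z axes, in that order (R = Rz(yaw) Ry(pitch) Rx(roll)).
In Python, from workcell import * gives the robot as it stands. The module is installed in compiled form; this text tells all that it offers.
- The arm moves only by the tool send_rows, never from a script. Its argument "deltas" is a list of rows, each a list of 2 entries, a list of its own where there are three numbers: the shift along the tool's x, y, z normalised to -1 to 1, where 1 is 0.5 m, then the turn, a rotation vector about the tool's x, y, z normalised to -1 to 1, where 1 is 0.5 rad. A call has 1 to 10 rows; each row shifts and turns the commanded pose from where the row before left it, along the tool's axes as they then stand; what a row does not reach is not made up. A row lasts 1/10 s, in which the tool goes at most 50 mm and 8.59 degrees, less where a joint would pass 70% of its speed; a pose out of reach is approached as far as the arm can. A call with a number of a shift or a turn outside -1 to 1 is refused whole. A call with a gripper value outside its range is refused whole. "grip" is the closure, from 0 (fully open) to 1 (shut), set as the call begins (left out, the last holds). The fingers move at their own pace and stop on an object; "grip_force" is the grip in N (left out, the last holds). Time passes only in rows, so rows that do not move let the fingers close. It gives the time, the measured TCP pose, the force, the opening and the grip force at its end, in the units of the state.
- state(): the state, without advancing time (a new reading comes with each control period).
- grab_frame(name): name is "side" or "top" or "wrist"; returns the picture (384x512x3 uint8, red, green, blue); there is no depth.
- calibration(name): a dict with "mtx" (3x3 intrinsics, pixels), "D" ([k1, k2, p1, p2, k3] as OpenCV has them; the pictures are not rectified), "R" (3x3) and "t" (3): a world point X has camera coordinates R X + t. Camera axes: x right, y down, z forward; pixel columns grow to the right and rows downward; lengths in mm; the calibration is good to about 2 mm. A picture is of the moment at which its call begins: read the wrist's pose just before it. calibration takes no time and is no camera call; for the wrist camera it gives the pose at the moment of the call.
- job_done(): hands the job in; it is judged then, once.
Trained networks look in the newest picture that a camera, given by its name, has taken for a name from the list of things; names that differ only in an ending like _2 or _b are one class to them, and where a whole thing is asked for, a point or a joint stands for the part that bears it (a point fixed in the world has none). Each returns a list of dicts, best first, with "p" (0 to 1); they miss things now and then, are a little off and sometimes report something else, mostly with a low value. They report only what shows in the picture. A call takes as long as a camera call. They do not tell look-alikes from the thing itself.
- trace(camera, label): "pixels" (384x512 bool, what is visible of it) and "bbox" ([left, top, width, height] in pixels, round what is visible of it).
The state is a dict: "time_s": time; "qpos": joint angles; "qvel": joint speeds; "effort": joint torques, N m; "ee_pos": TCP position; "ee_rot": TCP orientation; "force": force on the tool from outside, world axes, zero at the start; "torque": the same for the moment, N m; "gripper_width": finger opening in mm; "gripper_force": force on a finger pad.
Only numpy, scipy, OpenCV 4.12 (cv2) and the standard library are available. Lean on these libraries where they do the work, as an engineer would, in place of code of your own. Each camera call takes 0.05 s, during which the arm holds its last target. There are 200 camera calls.

## Working session

There is one attempt and no reset: what is moved stays moved. The work goes in short steps, Python scripts to look and compute and a tool call to move; the robot and the scene stay as the last step left them, time stands still between calls to the robot, and variables do not carry over. Pictures are saved under pics/ and viewed, at most 13 in all, crops included, and the job is handed in when it is done.

Besides the shell and the picture viewer there is one more tool, called after "Call:" by a JSON object that holds its "api" and its "payload", one argument or row to a line. send_rows: Moves the arm, as the interface text tells. Scaled input: -1 to 1 covers 0.5 m each way for a shift and 0.5 rad each way for a turn. Its arguments: {"type":"object","properties":{"deltas":{"type":"array","items":{"type":"array"}},"grip":{"type":"number"},"grip_force":{"type":"number"}},"required":["deltas"]}

```bash
mkdir -p pics
cat > h.py <<'E'
from workcell import *
import numpy as np, cv2
from scipy.spatial.transform import Rotation as Ro
def save(n,img,s=1):
    cv2.imwrite('pics/'+n, cv2.resize(img[:,:,::-1],None,fx=s,fy=s,interpolation=cv2.INTER_CUBIC))
def back(c,uv,z,cal=None):
    cal=cal or calibration(c)
    p=cv2.undistortPoints(np.array(uv,float).reshape(-1,1,2),np.array(cal['mtx']),np.array(cal['D']))[:,0]
    R=np.array(cal['R']);t=np.array(cal['t']);C=-R.T@t
    d=np.c_[p,np.ones(len(p))]@R
    return C+d*((z-C[2])/d[:,2])[:,None]
def proj(c,X,cal=None):
    cal=cal or calibration(c)
    return cv2.projectPoints(np.array(X,float).reshape(-1,1,3),cv2.Rodrigues(np.array(cal['R']))[0],np.array(cal['t'],float),np.array(cal['mtx']),np.array(cal['D']))[0][:,0]
E
python3 - <<'E'
from h import *
a=grab_frame('top');b=grab_frame('side')
save('a.png',a,1.5);save('b.png',b,1.5)
for c in('top','side'):
    k=calibration(c);R=np.array(k['R']);print(c,np.round(-R.T@np.array(k['t'])),np.round(R,2).tolist(),k['mtx'][0][0])
for n in ['fixture','gate','catch','caliper','caliper_bore','wedge','block','socket','grommet','spacer','shim']:
    for r in trace('top',n)[:4]:
        m=r['pixels'];ys,xs=np.nonzero(m);print(n,round(r['p'],2),r['bbox'],xs.mean().round(),ys.mean().round(),m.sum())
print(state())
E
```

```text
top [ 383.    4. 1080.] [[-0.16, -0.99, -0.01], [-0.97, 0.16, -0.2], [0.2, -0.03, -0.98]] 437.8922043805351
side [ 344. -529.  772.] [[0.9, -0.43, -0.01], [-0.33, -0.69, -0.65], [0.27, 0.59, -0.76]] 367.5438810743314
fixture 0.55 [157.5, 172.2, 128.4, 89.1] 214.0 221.0 3635
fixture 0.26 [398.0, 194.1, 31.0, 24.6] 413.0 204.0 650
fixture 0.22 [229.5, 217.3, 33.6, 18.9] 248.0 227.0 328
gate 0.5 [89.0, 261.0, 27.7, 12.3] 101.0 266.0 256
catch 0.71 [227.8, 215.4, 29.4, 15.5] 242.0 224.0 192
caliper 0.97 [282.7, 250.4, 37.2, 32.3] 300.0 266.0 923
caliper 0.85 [332.8, 146.9, 40.4, 40.1] 351.0 165.0 871
caliper 0.57 [268.7, 170.2, 53.6, 51.2] 296.0 195.0 1755
caliper 0.55 [340.7, 213.9, 44.4, 53.3] 360.0 241.0 1871
caliper_bore 0.75 [269.8, 173.0, 55.4, 48.7] 296.0 195.0 1752
caliper_bore 0.71 [283.0, 252.7, 37.9, 29.5] 300.0 266.0 982
caliper_bore 0.69 [337.0, 215.6, 49.7, 52.8] 360.0 241.0 1902
caliper_bore 0.56 [329.7, 147.5, 44.0, 38.3] 351.0 166.0 876
wedge 0.51 [87.8, 259.8, 29.7, 11.2] 101.0 266.0 265
wedge 0.16 [268.5, 97.7, 26.8, 28.4] 282.0 113.0 597
block 0.63 [81.6, 251.9, 50.0,
[... 437 characters left out ...]
7.8] 296.0 196.0 1753
{'time_s': 0.65, 'qpos': array([-6.77237613e+01,  1.83104580e+01,  8.96407512e+01,  1.00438873e-03,
        7.20434954e+01, -1.14615697e+00]), 'qvel': array([-0.08614708, -0.00975068,  0.07626394, -0.04551887,  0.03042109,
        0.06227913]), 'effort': array([ 7.38243325e-04, -4.12178099e+01, -2.32165200e+01,  7.29137775e-02,
        3.76887945e-02, -1.96143688e-06]), 'ee_pos': array([ 228.5702523 , -527.61949923,  227.9785058 ]), 'ee_rot': array([ 1.79994687e+02, -8.49380883e-04,  2.34220861e+01]), 'force': array([-0.14726736, -0.99844339,  0.35873309]), 'torque': array([ 0.03524969, -0.00595317, -0.01069777]), 'gripper_force': 0.0, 'gripper_width': 91.1943598616029}
```

View pics/a.png

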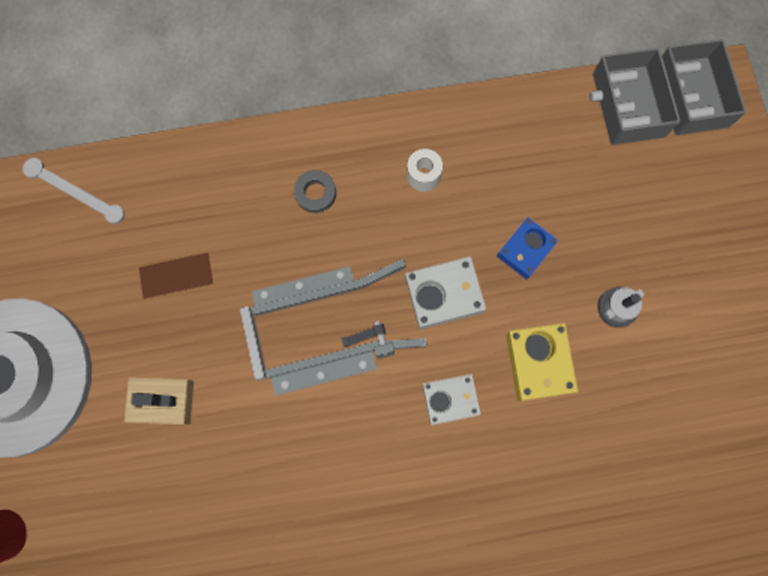

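View pics/b.png

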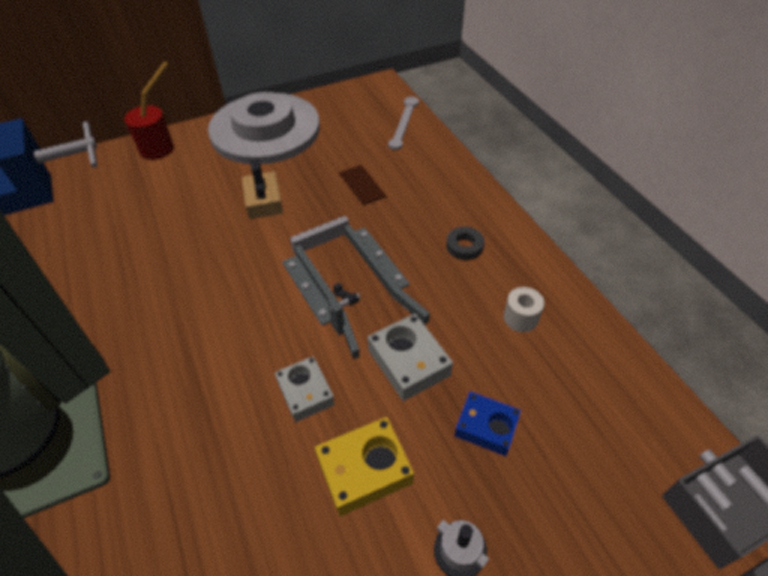

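Candidates for the caliper in the top view, as 1.5x pixels: large grey (445,292), small grey (452,400), blue (527,248) and yellow (543,361). I choose the large grey one. The lane is at about (320,330) with the stop at (252,343), the catch at (362,337) and the wedge in its block at (155,400). Next I'll check the choice in a close crop.

Run:
```python
from h import *
a=grab_frame('top')
save('c.png',a[160:280,155:333],4.4)
```

```text
(no output)
```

View pics/c.png

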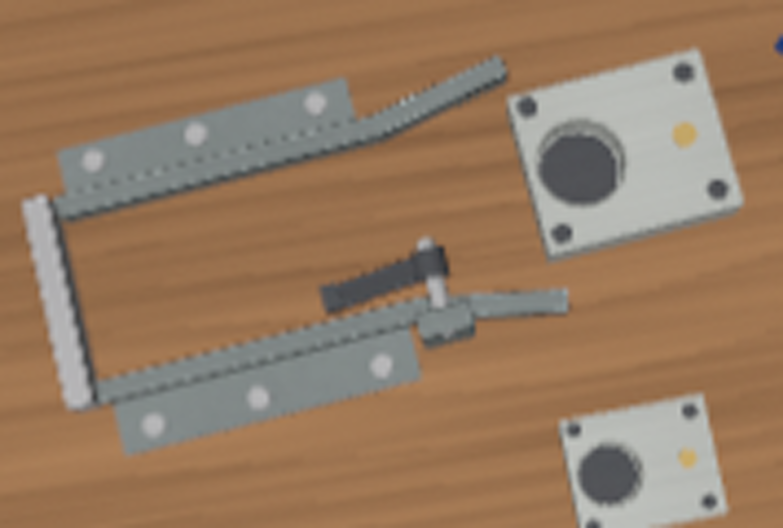

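The close crop confirms the large grey caliper, with its bore at crop (582,163) and its nose facing the lane. The stop's inner top edge runs (48,196) to (92,402), the catch tip is near (330,298), and the rails are clear. I'll fit the poses from these pixels.

```bash
cat > fit.py <<'E'
from h import *
from scipy.optimize import least_squares
P=lambda l:np.array(l,float)/4.4+[155,160]-0.4
st=back('top',P([[48,196],[92,402]]),35)[:,:2]
rr=back('top',P([[70,215],[370,139]]),25)[:,:2]   # right rail inner (y=-47)
rl=back('top',P([[97,382],[400,306]]),25)[:,:2]   # left rail inner (y=+47)
tip=back('top',P([[323,290],[334,313]]),38)[:,:2]
def loc(p,X):
    c,s=np.cos(p[2]),np.sin(p[2]);d=X-p[:2];return np.c_[d@[c,s],d@[-s,c]]
f=lambda p:np.r_[loc(p,st)[:,0]-136,loc(p,rr)[:,1]+47,loc(p,rl)[:,1]-47,(loc(p,tip)[:,0]-0)*.5]
r=least_squares(f,[383,0,1.4]);p=r.x
print('fixture',p[:2].round(1),np.degrees(p[2]).round(2),f(p).round(1), loc(p,tip).round(1))
cc=back('top',P([[508,97],[697,49],[743,205],[553,257]]),40)[:,:2]
k=cc.mean(0);print('cal',k.round(1),loc(p,cc).round(1).tolist(),[np.linalg.norm(cc[i]-cc[i-1]).round(1) for i in range(4)])
v=cc[0]+cc[3]-cc[1]-cc[2];print('cal yaw',np.degrees(np.arctan2(v[1],v[0])).round(2),'bore',(k+25*v/np.linalg.norm(v)).round(1),loc(p,(k+25*v/np.linalg.norm(v))[None]), 'bore img',back('top',P([[582,163]]),40))
E
python3 fit.py
python3 - <<'E'
from h import *
g=grab_frame('top')
for n in ['block','wedge']:
    m=trace('top',n)[0]['pixels'].astype(np.uint8);r=cv2.minAreaRect(np.argwhere(m)[:,::-1].astype(np.float32));b=cv2.boxPoints(r)
    print(n,r,back('top',b,36 if n=='block' else 98).round(1).tolist())
R=Ro.from_euler('xyz',state()['ee_rot'],degrees=True).as_matrix();print(R.round(3).tolist())
w=calibration('wrist');Rw=np.array(w['R']);print(Rw@R, (-Rw.T@np.array(w['t'])-state()['ee_pos'])@R, w['mtx'][0][0])
E
```

```text
fixture [551.7  71.9] 95.08 [ 0.1  0.3 -0.1 -0.5  0.   0.5  0.3 -1.1] [[ 0.7 30.2]
 [-2.2 43.9]]
cal [ 570.2 -105.5] [[-123.6, -48.3], [-232.3, -48.6], [-232.9, 42.2], [-124.9, 44.0]] [np.float64(92.4), np.float64(108.7), np.float64(90.9), np.float64(108.0)]
cal yaw 95.64 bore [567.7 -80.7] [[-153.41766377   -2.42699574]] bore img [[567.56335521 -80.874388    40.        ]]
block ((105.4965591430664, 266.5586242675781), (44.15896224975586, 31.122671127319336), 3.3664608001708984) [[446.5, 430.7, 36.0], [519.0, 419.8, 36.0], [496.2, 314.4, 36.0], [424.4, 326.5, 36.0]]
wedge ((101.5, 266.0), (8.0, 29.0), 90.0) [[482.7, 391.6, 98.0], [472.5, 326.2, 98.0], [454.9, 328.0, 98.0], [465.0, 393.2, 98.0]]
[[0.918, 0.397, 0.0], [0.397, -0.918, -0.0], [0.0, 0.0, -1.0]]
[[ 2.07433409e-04  9.99999780e-01  6.29319302e-04]
 [-9.57085024e-01  3.80912647e-04 -2.89807025e-01]
 [-2.89807201e-01 -5.42196420e-04  9.57084893e-01]] [  82.18875206   -0.28185685 -156.96811   ] 269.9557118474086
```

Call:
{"api": "send_rows", "payload": {
  "deltas": [
    [[0,0,0],[0,0,0.16]],
    [[0,0,0],[0,0,0.16]],
    [[0,0,0],[0,0,0.16]],
    [[0,0,0],[0,0,0.16]],
    [[0.05,-0.055,0],[0,0,0]],
    [[0.05,-0.055,0],[0,0,0]],
    [[0.05,-0.055,0],[0,0,0]],
    [[0.05,-0.055,0],[0,0,0]],
    [[0.05,-0.055,0],[0,0,0]],
    [[0.05,-0.055,0],[0,0,0]]
  ],
  "grip": 1,
  "grip_force": 20
}}

```text
time_s: 1.85
ee_pos: [364.1, -348.8, 228.1]
ee_rot: [180.0, -0.0, 5.1]
force: [-0.3, -0.6, -0.2]
gripper_width: 14.1
gripper_force: 0.0
```

Call:
{"api": "send_rows", "payload": {
  "deltas": [
    [[0.05,-0.055,0],[0,0,0]],
    [[0.05,-0.055,0],[0,0,0]],
    [[0.05,-0.055,0],[0,0,0]],
    [[0.05,-0.055,0],[0,0,0]],
    [[0.05,-0.055,0],[0,0,0]],
    [[0.05,-0.055,0],[0,0,0]],
    [[0.05,-0.055,0],[0,0,0]],
    [[0.05,-0.055,0],[0,0,0]],
    [[0.05,-0.055,0],[0,0,0]],
    [[0,0,0],[0,0,0]]
  ]
}}

```text
time_s: 2.85
ee_pos: [567.8, -80.2, 227.7]
ee_rot: [-179.9, -0.1, 5.3]
force: [-1.0, -0.2, 0.3]
gripper_width: 0.3
gripper_force: 0.0
```

Run:
```python
from h import *
cal=calibration('wrist');g=grab_frame('wrist');save('w1.png',g,1.5)
for n in ['caliper','caliper_bore']:
  for r in trace('wrist',n)[:2]:
    ys,xs=np.nonzero(r['pixels']);print(n,r['p'],r['bbox'],back('wrist',[[xs.mean(),ys.mean()]],40,cal))
print(proj('wrist',[[567.7,-80.7,40],[567.7,-80.7+24,40]],cal),state()['ee_pos'])
```

```text
caliper 0.83 [229.8, 129.9, 86.5, 72.2] [[ 574.79755709 -106.87618625   40.        ]]
caliper 0.8 [320.3, 218.7, 73.1, 83.7] [[ 458.2475675  -240.81007067   40.        ]]
caliper_bore 0.86 [350.7, 98.5, 78.3, 76.3] [[ 627.45453822 -247.30475345   40.        ]]
caliper_bore 0.71 [428.4, 200.5, 58.7, 42.8] [[ 518.86571632 -367.46427681   40.        ]]
[[253.17783576 169.63469633]
 [234.91509122 167.96306415]] [565.08569255 -83.73779092 227.75454076]
```

View pics/w1.png

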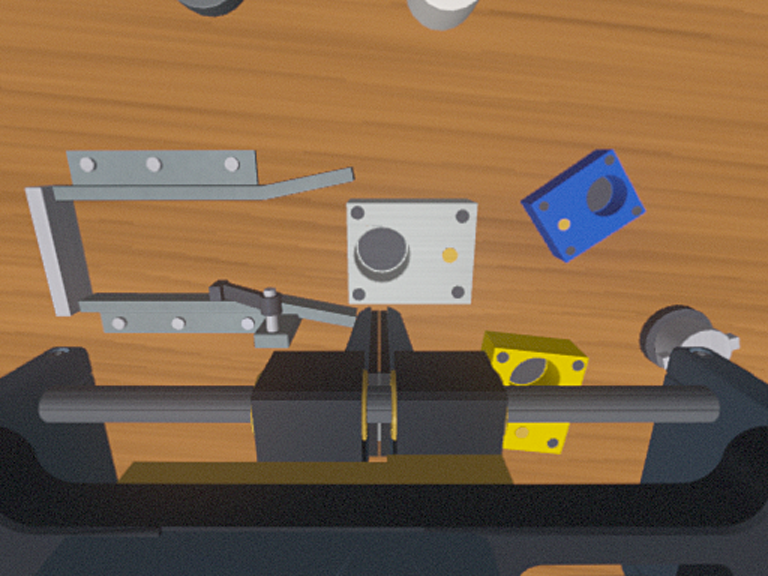

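The wrist view shows the caliper bore rim centred at (382,254) in 1.5x pixels. That agrees within about 2 mm with the top-view fit, so I go down.

Call:
{"api": "send_rows", "payload": {
  "deltas": [
    [[0.0047,-0.0032,0.05],[0,0,0]],
    [[0,0,0.07],[0,0,0]],
    [[0,0,0.07],[0,0,0]],
    [[0,0,0.07],[0,0,0]],
    [[0,0,0.04],[0,0,0]],
    [[0,0,0.01],[0,0,0]],
    [[0,0,0],[0,0,0]],
    [[0,0,0],[0,0,0]]
  ]
}}

```text
time_s: 3.8
ee_pos: [568.5, -82.4, 74.4]
ee_rot: [180.0, -0.1, 5.0]
force: [-0.6, -0.1, -0.1]
gripper_width: 0.1
gripper_force: 0.0
```

Call:
{"api": "send_rows", "payload": {
  "deltas": [
    [[0,0,0.01],[0,0,0]],
    [[0,0,0.01],[0,0,0]],
    [[0,0,0.01],[0,0,0]],
    [[0,0,0],[0,0,0]],
    [[0,0,0],[0,0,0]]
  ]
}}

```text
time_s: 4.3
ee_pos: [567.6, -81.6, 57.8]
ee_rot: [-180.0, 0.0, 5.1]
force: [-0.2, -0.1, 0.1]
gripper_width: 0.7
gripper_force: 0.0
```

Call:
{"api": "send_rows", "payload": {
  "deltas": [
    [[0,0,0.008],[0,0,0]],
    [[0,0,0.01],[0,0,0]],
    [[0,0,0.01],[0,0,0]],
    [[0,0,0.01],[0,0,0]],
    [[0,0,0.01],[0,0,0]],
    [[0,0,0],[0,0,0]],
    [[0,0,0],[0,0,0]]
  ]
}}

```text
time_s: 5.0
ee_pos: [567.7, -81.7, 33.8]
ee_rot: [-180.0, 0.0, 5.1]
force: [0.4, 0.2, -0.2]
gripper_width: 0.4
gripper_force: 0.0
```

Call:
{"api": "send_rows", "payload": {
  "deltas": [
    [[-0.0005,-0.012,0],[0,0,0]],
    [[-0.0005,-0.012,0],[0,0,0]],
    [[-0.0005,-0.012,0],[0,0,0]],
    [[-0.0005,-0.012,0],[0,0,0]],
    [[-0.0005,-0.012,0],[0,0,0]],
    [[-0.0005,-0.012,0],[0,0,0]],
    [[-0.0005,-0.012,0],[0,0,0]],
    [[-0.0005,-0.012,0],[0,0,0]],
    [[-0.0005,-0.012,0],[0,0,0]],
    [[0,0,0],[0,0,0]]
  ]
}}

```text
time_s: 6.0
ee_pos: [560.5, -26.9, 34.0]
ee_rot: [-179.9, -0.0, 5.1]
force: [1.7, 0.1, 0.7]
gripper_width: 0.3
gripper_force: 0.6
```

```bash
cat >> h.py <<'E'
FX=np.array([551.7,71.9]);FY=np.radians(95.08)
ex=np.array([np.cos(FY),np.sin(FY)]);ey=np.array([-ex[1],ex[0]])
def lane(X): d=np.asarray(X)[...,:2]-FX;return np.stack([d@ex,d@ey],-1)
def world(a,b): return FX+a*ex+b*ey
E
python3 - <<'E'
from h import *
s=state();print(lane(s['ee_pos']),s['force'])
cal=calibration('wrist');g=grab_frame('wrist');save('w2.png',g,1.5)
E
```

```text
[-9.91943671e+01 -6.62891066e-02] [1.70671748 0.13920255 0.68728058]
```

View pics/w2.png

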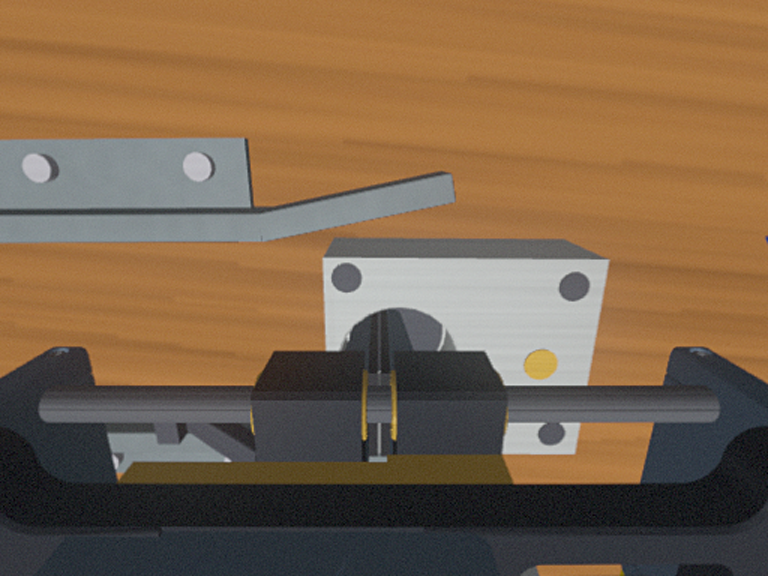

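The caliper follows squarely, with the fingers at (380,345) against the nose side of the bore and the nose in the mouth. I continue.

Call:
{"api": "send_rows", "payload": {
  "deltas": [
    [[0,-0.01,0],[0,0,0]],
    [[0,-0.01,0],[0,0,0]],
    [[0,-0.01,0],[0,0,0]],
    [[0,-0.01,0],[0,0,0]],
    [[0,-0.01,0],[0,0,0]],
    [[0,-0.01,0],[0,0,0]],
    [[0,-0.01,0],[0,0,0]],
    [[0,-0.01,0],[0,0,0]]
  ]
}}

```text
time_s: 6.85
ee_pos: [557.0, 12.1, 33.9]
ee_rot: [180.0, 0.0, 5.1]
force: [-0.3, -4.4, 1.6]
gripper_width: 0.4
gripper_force: 2.3
```

Call:
{"api": "send_rows", "payload": {
  "deltas": [
    [[0,-0.01,0],[0,0,0]],
    [[0,-0.01,0],[0,0,0]],
    [[0,-0.01,0],[0,0,0]],
    [[0,-0.01,0],[0,0,0]],
    [[0,-0.01,0],[0,0,0]],
    [[0,-0.01,0],[0,0,0]],
    [[0,-0.01,0],[0,0,0]],
    [[0,-0.01,0],[0,0,0]]
  ]
}}

```text
time_s: 7.65
ee_pos: [553.3, 51.6, 33.9]
ee_rot: [180.0, 0.0, 5.1]
force: [1.0, -7.6, 2.5]
gripper_width: 0.6
gripper_force: 2.9
```

Run:
```python
from h import *
s=state();print(lane(s['ee_pos']),s['force'],s['time_s'])
```

```text
[-20.36570423   0.21347291] [ 0.99335236 -7.58920326  2.50235642] 7.65
```

Call:
{"api": "send_rows", "payload": {
  "deltas": [
    [[0,-0.01,0],[0,0,0]],
    [[0,-0.01,0],[0,0,0]],
    [[0,-0.01,0],[0,0,0]],
    [[0,-0.01,0],[0,0,0]],
    [[0,-0.01,0],[0,0,0]],
    [[0,-0.01,0],[0,0,0]],
    [[0,-0.01,0],[0,0,0]],
    [[0,-0.01,0],[0,0,0]],
    [[0,-0.01,0],[0,0,0]],
    [[0,-0.01,0],[0,0,0]]
  ]
}}

```text
time_s: 8.65
ee_pos: [548.6, 101.3, 33.9]
ee_rot: [180.0, 0.1, 5.1]
force: [0.6, -6.5, 1.9]
gripper_width: 0.4
gripper_force: 3.3
```

Call:
{"api": "send_rows", "payload": {
  "deltas": [
    [[0,-0.01,0],[0,0,0]],
    [[0,-0.01,0],[0,0,0]],
    [[0,-0.01,0],[0,0,0]],
    [[0,-0.01,0],[0,0,0]],
    [[0,-0.01,0],[0,0,0]],
    [[0,-0.01,0],[0,0,0]],
    [[0,-0.01,0],[0,0,0]],
    [[0,-0.01,0],[0,0,0]],
    [[0,-0.01,0],[0,0,0]],
    [[0,-0.01,0],[0,0,0]]
  ]
}}

```text
time_s: 9.65
ee_pos: [543.9, 151.0, 33.9]
ee_rot: [179.9, 0.1, 5.1]
force: [0.4, -6.8, 2.9]
gripper_width: 0.3
gripper_force: 3.4
```

Run:
```python
from h import *
s=state();print(lane(s['ee_pos']),s['force'],s['time_s'])
```

```text
[79.43207852  0.73863241] [ 0.39681766 -6.83065332  2.88878342] 9.65
```

Call:
{"api": "send_rows", "payload": {
  "deltas": [
    [[0,-0.01,0],[0,0,0]],
    [[0,-0.01,0],[0,0,0]],
    [[0,-0.01,0],[0,0,0]],
    [[0,-0.01,0],[0,0,0]],
    [[0,-0.004,0],[0,0,0]],
    [[0,-0.004,0],[0,0,0]]
  ]
}}

```text
time_s: 10.25
ee_pos: [541.7, 174.9, 33.9]
ee_rot: [179.9, 0.1, 5.1]
force: [1.8, -5.5, 2.3]
gripper_width: 0.3
gripper_force: 3.1
```

Call:
{"api": "send_rows", "payload": {
  "deltas": [
    [[0,-0.003,0],[0,0,0]],
    [[0,-0.003,0],[0,0,0]]
  ]
}}

```text
time_s: 10.45
ee_pos: [541.4, 177.9, 33.9]
ee_rot: [179.9, 0.1, 5.1]
force: [0.8, -5.3, 3.2]
gripper_width: 0.6
gripper_force: 3.1
```

Call:
{"api": "send_rows", "payload": {
  "deltas": [
    [[0,-0.003,0],[0,0,0]],
    [[0,-0.003,0],[0,0,0]]
  ]
}}

```text
time_s: 10.65
ee_pos: [541.2, 180.8, 33.8]
ee_rot: [179.9, 0.1, 5.1]
force: [0.5, -5.1, 2.7]
gripper_width: 0.5
gripper_force: 3.1
```

Call:
{"api": "send_rows", "payload": {
  "deltas": [
    [[0,-0.002,0],[0,0,0]],
    [[0,-0.002,0],[0,0,0]]
  ]
}}

```text
time_s: 10.85
ee_pos: [541.0, 182.8, 33.9]
ee_rot: [179.9, 0.1, 5.1]
force: [0.4, -5.3, 2.5]
gripper_width: 0.3
gripper_force: 3.1
```

Call:
{"api": "send_rows", "payload": {
  "deltas": [
    [[0,-0.003,0],[0,0,0]],
    [[0,-0.002,0],[0,0,0]]
  ]
}}

```text
time_s: 11.05
ee_pos: [540.9, 184.0, 33.9]
ee_rot: [179.8, 0.1, 5.2]
force: [1.1, -11.6, 3.8]
gripper_width: 0.4
gripper_force: 5.7
```

Call:
{"api": "send_rows", "payload": {
  "deltas": [
    [[0,-0.002,0],[0,0,0]],
    [[0,-0.002,0],[0,0,0]]
  ]
}}

```text
time_s: 11.25
ee_pos: [540.9, 184.3, 33.9]
ee_rot: [179.6, 0.1, 5.3]
force: [2.5, -18.1, 4.5]
gripper_width: 0.5
gripper_force: 8.2
```

Run:
```python
from h import *
a=grab_frame('side');b=grab_frame('top')
save('d.png',np.vstack([a[120:260,160:300],b[170:270,145:285]]),2.5)
s=state();print(lane(s['ee_pos']),s['force'])
```

```text
[112.89962245   0.88071022] [  2.79970882 -16.12902399   3.61671504]
```

View pics/d.png

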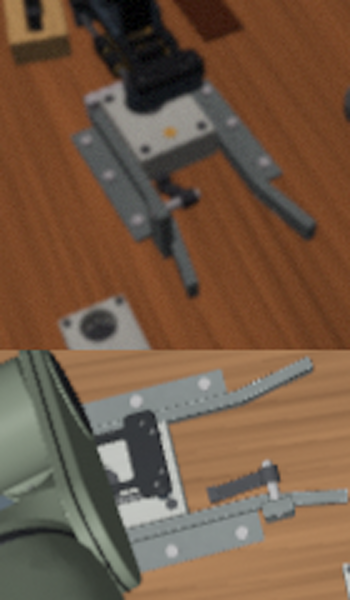

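The caliper is against the stop (18 N), and the catch has dropped behind it with a visible gap from its tip at (210,493) to the caliper's rear edge. Now I draw back.

Call:
{"api": "send_rows", "payload": {
  "deltas": [
    [[0,0.008,0],[0,0,0]],
    [[0,0.008,0],[0,0,0]],
    [[0,0.008,0],[0,0,0]],
    [[0,0.008,0],[0,0,0]],
    [[0,0.008,0],[0,0,0]],
    [[0,0.008,0],[0,0,0]],
    [[0,0.006,0],[0,0,0]]
  ]
}}

```text
time_s: 12.05
ee_pos: [544.0, 161.1, 33.9]
ee_rot: [-179.9, -0.0, 5.1]
force: [-0.6, 3.7, -1.1]
gripper_width: 0.5
gripper_force: 1.9
```

Call:
{"api": "send_rows", "payload": {
  "deltas": [
    [[0,0.006,0],[0,0,0]],
    [[0,0.005,0],[0,0,0]],
    [[0,0.004,0],[0,0,0]]
  ]
}}

```text
time_s: 12.35
ee_pos: [544.6, 153.1, 33.9]
ee_rot: [-180.0, -0.0, 5.1]
force: [0.7, 3.6, -0.7]
gripper_width: 0.4
gripper_force: 1.9
```

Run:
```python
from h import *
s=state();print(lane(s['ee_pos']),s['force'])
```

```text
[81.5293018  -0.12832205] [ 0.65715611  3.63222682 -0.730278  ]
```

Call:
{"api": "send_rows", "payload": {
  "deltas": [
    [[0,0.004,0],[0,0,0]],
    [[0,0.003,0],[0,0,0]]
  ]
}}

```text
time_s: 12.55
ee_pos: [544.9, 149.5, 33.9]
ee_rot: [180.0, -0.0, 5.1]
force: [0.2, 4.4, -1.5]
gripper_width: 0.4
gripper_force: 1.9
```

Call:
{"api": "send_rows", "payload": {
  "deltas": [
    [[0,0.002,0],[0,0,0]],
    [[0,0.002,0],[0,0,0]]
  ]
}}

```text
time_s: 12.75
ee_pos: [545.0, 147.6, 33.9]
ee_rot: [180.0, -0.0, 5.1]
force: [-0.1, 3.2, -1.2]
gripper_width: 0.1
gripper_force: 1.9
```

Call:
{"api": "send_rows", "payload": {
  "deltas": [
    [[0,0.002,0],[0,0,0]],
    [[0,0.002,0],[0,0,0]]
  ]
}}

```text
time_s: 12.95
ee_pos: [545.2, 145.6, 33.9]
ee_rot: [180.0, -0.0, 5.1]
force: [-0.3, 3.8, -2.0]
gripper_width: 0.3
gripper_force: 1.9
```

Call:
{"api": "send_rows", "payload": {
  "deltas": [
    [[0,0.002,0],[0,0,0]],
    [[0,0.002,0],[0,0,0]]
  ]
}}

```text
time_s: 13.15
ee_pos: [545.4, 143.8, 33.9]
ee_rot: [-180.0, -0.0, 5.1]
force: [0.1, 6.8, -1.7]
gripper_width: 0.5
gripper_force: 2.9
```

Call:
{"api": "send_rows", "payload": {
  "deltas": [
    [[0,0.002,0],[0,0,0]],
    [[0,0.002,0],[0,0,0]]
  ]
}}

```text
time_s: 13.35
ee_pos: [546.0, 143.2, 34.0]
ee_rot: [-179.8, -0.1, 5.0]
force: [-0.2, 11.7, -4.2]
gripper_width: 0.3
gripper_force: 5.1
```

Contact with the catch at 12 N, so the caliper is resting against it. I centre the fingers in the bore slack, lift out, turn and go to the block.

Call:
{"api": "send_rows", "payload": {
  "deltas": [
    [[0,-0.009,0],[0,0,0]],
    [[0,-0.009,0],[0,0,0]],
    [[0,0,0],[0,0,0]],
    [[0,0,-0.01],[0,0,0]],
    [[0,0,-0.02],[0,0,0]],
    [[0,0,-0.05],[0,0,0]],
    [[0,0,-0.08],[0,0,0]],
    [[0,0,-0.08],[0,0,0]],
    [[0,0,-0.08],[0,0,0]],
    [[0,0,-0.06],[0,0,0]]
  ]
}}

```text
time_s: 14.35
ee_pos: [545.3, 150.5, 227.9]
ee_rot: [-180.0, -0.2, 5.1]
force: [1.0, -0.0, 0.5]
gripper_width: 0.5
gripper_force: 0.0
```

Call:
{"api": "send_rows", "payload": {
  "deltas": [
    [[0,0,0],[0,0,-0.26]],
    [[0,0,0],[0,0,-0.26]],
    [[0,0,0],[0,0,-0.26]],
    [[0,0,0],[0,0,-0.26]],
    [[0,0,0],[0,0,-0.26]],
    [[0,0,0],[0,0,-0.26]],
    [[0,0,0],[0,0,-0.26]],
    [[0,0,0],[0,0,-0.26]],
    [[0,0,0],[0,0,-0.26]],
    [[0,0,0],[0,0,-0.26]]
  ],
  "grip": 0
}}

```text
time_s: 15.35
ee_pos: [544.7, 150.3, 224.9]
ee_rot: [179.9, 0.0, 79.9]
force: [-0.8, -0.5, 1.1]
gripper_width: 77.6
gripper_force: 0.0
```

Call:
{"api": "send_rows", "payload": {
  "deltas": [
    [[0.04,-0.0275,0],[0,0,0]],
    [[0.04,-0.0275,0],[0,0,0]],
    [[0.04,-0.0275,0],[0,0,0]],
    [[0.04,-0.0275,0],[0,0,0]],
    [[0.04,-0.0275,0],[0,0,0]],
    [[0.04,-0.0275,0],[0,0,0]],
    [[0.04,-0.0275,0],[0,0,0]],
    [[0.04,-0.0275,0],[0,0,0]],
    [[0,0,0],[0,0,0]],
    [[0,0,0],[0,0,0]]
  ]
}}

```text
time_s: 16.35
ee_pos: [465.5, 327.7, 224.6]
ee_rot: [179.9, 0.0, 79.6]
force: [0.2, -0.3, 0.1]
gripper_width: 90.9
gripper_force: 0.0
```

Run:
```python
from h import *
s=state();print(s['ee_pos'],s['ee_rot'],s['qpos'])
cal=calibration('wrist');g=grab_frame('wrist');np.savez('w3.npz',R=cal['R'],t=cal['t'],mtx=cal['mtx'],D=cal['D'])
save('w3.png',g,1.5)
t=grab_frame('top');cv2.imwrite('top3.png',t[:,:,::-1])
for n in ['wedge','block']:
  for r in trace('wrist',n)[:2]:print(n,r['p'],r['bbox'])
```

```text
[465.51737955 327.69561542 224.56222445] [1.79942832e+02 1.73511058e-02 7.96257392e+01] [ 3.40153095e+01  1.79072674e+01  9.07395983e+01 -5.53021670e-02
  7.13244275e+01  4.44072568e+01]
wedge 0.69 [241.5, 111.0, 16.5, 48.1]
block 0.79 [228.7, 90.6, 56.0, 79.4]
```

View pics/w3.png

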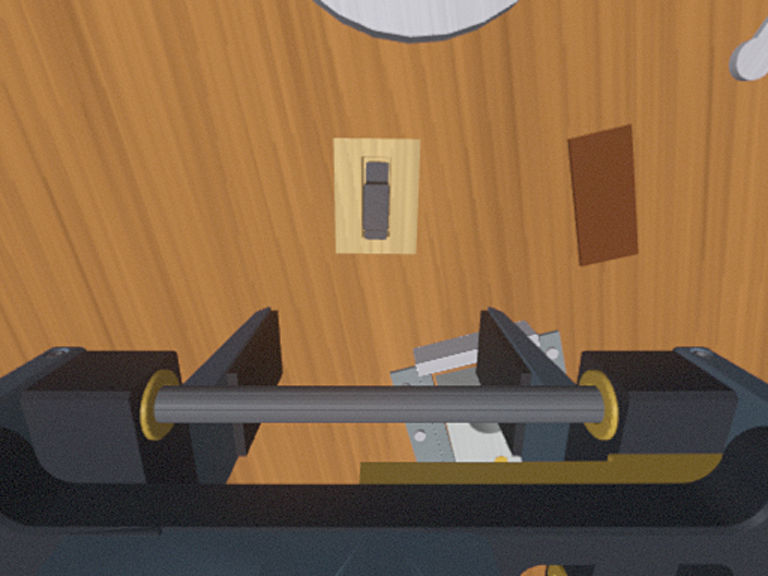

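The wrist picture shows the block's top face with corners (334,139), (420,140), (416,254) and (336,253). The wedge neck's top is at about (364–389, 183–230).

Run:
```python
from h import *
cal=dict(np.load('w3.npz'))
Q=lambda l:np.array(l,float)/1.5-.2
b=back('wrist',Q([[334,139],[420,140],[416,254],[336,253]]),36,cal)[:,:2];print(b.round(1).tolist(),b.mean(0))
v=b[0]+b[1]-b[2]-b[3];print('block y dir',np.degrees(np.arctan2(v[1],v[0])),[np.linalg.norm(b[i]-b[i-1]).round(1) for i in range(4)])
n=back('wrist',Q([[364,183],[389,183],[389,231],[364,231],[376.5,207]]),98,cal)[:,:2];print(n.round(1).tolist())
s=back('wrist',Q([[365,162],[388,240]]),60,cal)[:,:2];print('shoulders',s.round(1))
c=b.mean(0)
for yaw in (np.arctan2(v[1],v[0]),):
    ey=np.array([np.cos(yaw),np.sin(yaw)]);ex=np.array([ey[1],-ey[0]])
    M=lambda x,y,z:np.r_[c+x*ex+y*ey,z]
    print((1.5*proj('wrist',[M(0,30,60),M(0,16,60),M(0,16,98),M(0,-16,98),M(0,-16,60),M(0,-30,60),M(-9,0,98),M(9,0,98),M(0,33,36),M(0,-33,36)],cal)).round().tolist())
g=cv2.imread('pics/w3.png')
ro=cv2.resize(g[120:270,310:440],None,fx=4,fy=4);cv2.imwrite('pics/w3c.png',ro)
```

```text
[[447.0, 428.6], [515.2, 415.3], [497.4, 322.4], [428.7, 335.9]] [472.0846028  375.55381658]
block y dir 79.03501846953272 [np.float64(94.4), np.float64(69.5), np.float64(94.6), np.float64(70.0)]
[[467.0, 393.5], [483.8, 390.5], [478.1, 357.9], [460.7, 361.1], [472.4, 376.0]]
shoulders [[469.  406.7]
 [475.8 343.9]]
[[376.0, 162.0], [376.0, 181.0], [376.0, 184.0], [376.0, 230.0], [376.0, 222.0], [376.0, 239.0], [363.0, 207.0], [389.0, 208.0], [377.0, 158.0], [376.0, 237.0]]
```

View pics/w3c.png

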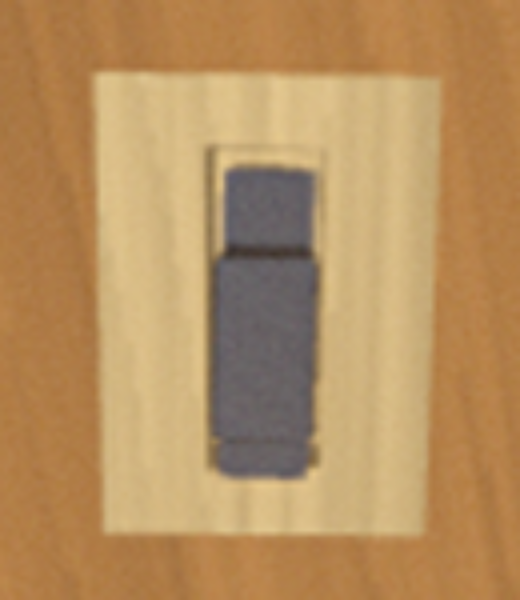

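The projected model matches the picture to about a pixel: wedge at (472.3, 375.8), y direction 79.0°. Moving in to grasp.

Call:
{"api": "send_rows", "payload": {
  "deltas": [
    [[0,0,0],[0,0,0.0175]],
    [[0.04,-0.002,0],[0,0,0]],
    [[0.04,-0.002,0],[0,0,0]],
    [[0.017,-0.001,0.03],[0,0,0]],
    [[0,0,0.07],[0,0,0]],
    [[0,0,0.07],[0,0,0]],
    [[0,0,0.07],[0,0,0]],
    [[0,0,0.03],[0,0,0]],
    [[0,0,0.012],[0,0,0]],
    [[0,0,0.009],[0,0,0]]
  ]
}}

```text
time_s: 17.55
ee_pos: [472.2, 375.5, 77.6]
ee_rot: [-180.0, 0.1, 79.1]
force: [0.5, 0.3, 0.3]
gripper_width: 91.1
gripper_force: 0.0
```

Call:
{"api": "send_rows", "payload": {
  "deltas": [
    [[0,0,0],[0,0,0]],
    [[0,0,0],[0,0,0]]
  ]
}}

```text
time_s: 17.75
ee_pos: [472.9, 376.3, 79.3]
ee_rot: [179.9, -0.1, 79.1]
force: [-0.6, 0.3, 0.2]
gripper_width: 91.2
gripper_force: 0.0
```

Call:
{"api": "send_rows", "payload": {
  "deltas": [
    [[0,0,0],[0,0,0]],
    [[0,0,0],[0,0,0]],
    [[0,0,0],[0,0,0]],
    [[0,0,0],[0,0,0]],
    [[0,0,0],[0,0,0]],
    [[0,0,0],[0,0,0]],
    [[0,0,0],[0,0,0]],
    [[0,0,0],[0,0,0]],
    [[0,0,0],[0,0,0]],
    [[0,0,0],[0,0,0]]
  ],
  "grip": 1,
  "grip_force": 25
}}

```text
time_s: 18.75
ee_pos: [472.3, 376.0, 78.4]
ee_rot: [-180.0, 0.0, 79.1]
force: [0.4, -0.2, -0.2]
gripper_width: 17.9
gripper_force: 25.0
```

Call:
{"api": "send_rows", "payload": {
  "deltas": [
    [[0,0,0],[0,0,0]],
    [[0,0,-0.01],[0,0,0]],
    [[0,0,-0.02],[0,0,0]],
    [[0,0,-0.04],[0,0,0]],
    [[0,0,-0.06],[0,0,0]],
    [[0,0,-0.06],[0,0,0]],
    [[0,0,-0.04],[0,0,0]],
    [[0,0,0],[0,0,0]]
  ]
}}

```text
time_s: 19.55
ee_pos: [473.8, 377.2, 197.4]
ee_rot: [179.7, -0.3, 79.1]
force: [-0.9, -0.2, -2.2]
gripper_width: 18.0
gripper_force: 25.0
```

Run:
```python
from h import *
s=state();print(s['ee_pos'],s['ee_rot'],s['force'],s['gripper_width'],s['gripper_force'])
# caliper position from earlier top picture (arm away from the lane?)
a=cv2.imread('top3.png');g=grab_frame('top')
r=trace('top','caliper');
for x in r[:4]:print(x['p'],x['bbox'])
print(proj('top',[[*world(0,36),38],[*world(110,0),40],[*world(0,0),40],[*world(110,45),40],[*world(110,-45),40]]).round(1).tolist())
save('e.png',np.vstack([g[170:270,145:285],a[170:270,145:285,::-1]]),3)
```

```text
[473.79781423 377.21319551 197.41971444] [179.69973094  -0.33436396  79.07130106] [-0.86630562 -0.23428413 -2.15414721] 17.978599398415298 24.999094605445862
0.75 [338.9, 213.9, 43.8, 55.7]
0.7 [283.9, 246.8, 34.7, 36.8]
0.7 [331.8, 145.9, 41.5, 41.9]
0.6 [178.3, 195.9, 49.1, 51.9]
[[228.9, 227.8], [180.7, 224.5], [225.3, 213.2], [184.7, 242.7], [176.7, 206.5]]
```

View pics/e.png

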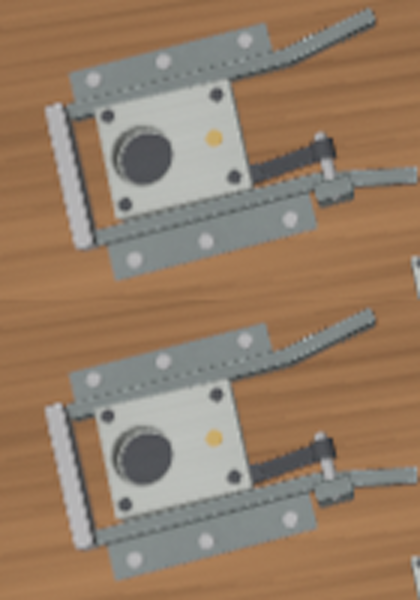

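The wedge is held (18 mm opening, about 2 N of weight), and the caliper rests against the catch tip at crop (250,175), with the gap open at (85,175). I turn the wedge and carry it over the gap.

Call:
{"api": "send_rows", "payload": {
  "deltas": [
    [[0,0,0],[0,0,0.2583]],
    [[0,0,0],[0,0,0.2583]],
    [[0,0,0],[0,0,0.2583]],
    [[0,0,0],[0,0,0.2583]],
    [[0,0,0],[0,0,0.2583]],
    [[0,0,0],[0,0,0.2583]],
    [[0,0,0],[0,0,0.2583]],
    [[0,0,0],[0,0,0.2583]],
    [[0,0,0],[0,0,0.2583]],
    [[0,0,0],[0,0,0.2583]]
  ]
}}

```text
time_s: 20.65
ee_pos: [471.3, 375.3, 191.1]
ee_rot: [179.9, 0.2, 4.8]
force: [-0.3, -0.3, -3.3]
gripper_width: 18.0
gripper_force: 25.0
```

Call:
{"api": "send_rows", "payload": {
  "deltas": [
    [[0.0116,0.0417,0],[0,0,0]],
    [[0.0116,0.0417,0],[0,0,0]],
    [[0.0116,0.0417,0],[0,0,0]],
    [[0.0116,0.0417,0],[0,0,0]],
    [[0.0116,0.0417,0],[0,0,0]],
    [[0.0116,0.0417,0],[0,0,0]],
    [[0.0116,0.0417,0],[0,0,0]],
    [[0.0116,0.0417,0],[0,0,0]],
    [[0.0116,0.0417,0],[0,0,0]],
    [[0,0,0],[0,0,0]]
  ]
}}

```text
time_s: 21.65
ee_pos: [540.6, 191.1, 191.4]
ee_rot: [179.9, 0.2, 4.9]
force: [-0.2, 0.7, -2.9]
gripper_width: 18.3
gripper_force: 25.0
```

Call:
{"api": "send_rows", "payload": {
  "deltas": [
    [[0,0,0.05],[0,0,0]],
    [[0,0,0.05],[0,0,0]],
    [[0,0,0.02],[0,0,0]],
    [[0,0,0],[0,0,0]],
    [[0,0,0],[0,0,0]],
    [[0,0,0],[0,0,0]],
    [[0,0,0],[0,0,0]]
  ]
}}

```text
time_s: 22.35
ee_pos: [541.5, 194.1, 134.5]
ee_rot: [-180.0, -0.1, 5.1]
force: [-0.8, -0.6, -2.3]
gripper_width: 17.9
gripper_force: 25.0
```

Run:
```python
from h import *
s=state();print(s['ee_pos'],s['ee_rot'],lane(s['ee_pos']),s['force'],s['time_s'],s['gripper_width'])
g=grab_frame('wrist');h=grab_frame('top');save('f.png',np.vstack([g,h]),1) if 0 else save('f.png',g,1.5)
cal=calibration('wrist');T=s['ee_pos'][:2]
f=s['ee_pos'][2]-72.4
print('foot z',f,(1.5*proj('wrist',[[*world(110,-45),40],[*world(110,0),40],[*world(136,-47),35],[*world(136,0),35],[*(T-30*ey),f+54],[*(T-16*ey),f+92]],cal)).round())
```

```text
[541.4851314  194.07522089 134.51762371] [-1.79972124e+02 -1.20549577e-01  5.07952596e+00] [122.59981282  -0.64345639] [-0.83253834 -0.59805614 -2.32699304] 22.35 17.903594825799352
foot z 62.1176237081539 [[399. 219.]
 [398. 288.]
 [358. 215.]
 [359. 286.]
 [379. 276.]
 [379. 341.]]
```

View pics/f.png

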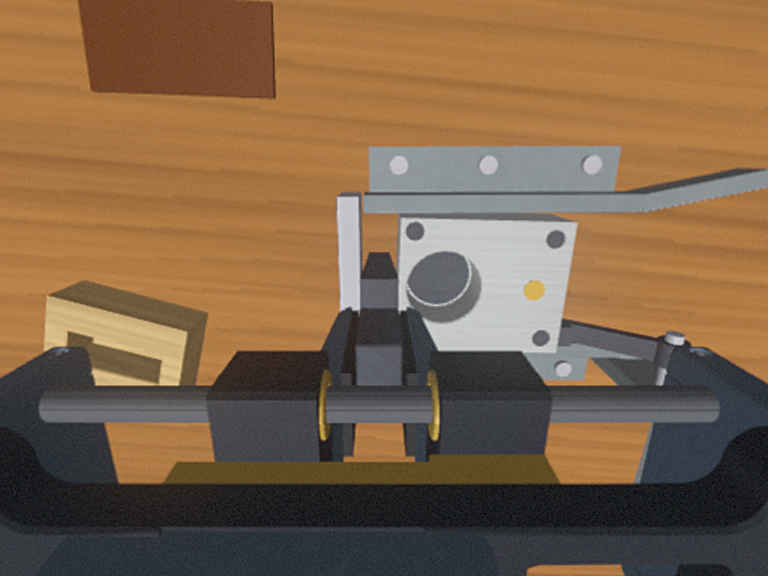

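The wedge (at x≈379) hangs midway between the stop's inner edge (360) and the caliper nose (399), and the projections match. Lowering.

Call:
{"api": "send_rows", "payload": {
  "deltas": [
    [[0,0,0.02],[0,0,0]],
    [[0,0,0.03],[0,0,0]],
    [[0,0,0.03],[0,0,0]],
    [[0,0,0.02],[0,0,0]],
    [[0,0,0.008],[0,0,0]],
    [[0,0,0],[0,0,0]],
    [[0,0,0],[0,0,0]]
  ]
}}

```text
time_s: 23.15
ee_pos: [541.3, 193.9, 79.8]
ee_rot: [-180.0, -0.1, 5.1]
force: [-0.7, -0.1, -2.9]
gripper_width: 18.0
gripper_force: 25.0
```

Call:
{"api": "send_rows", "payload": {
  "deltas": [
    [[0,0,0.004],[0,0,0]],
    [[0,0,0.003],[0,0,0]],
    [[0,0,0],[0,0,0]]
  ]
}}

```text
time_s: 23.45
ee_pos: [540.8, 193.7, 75.9]
ee_rot: [180.0, -0.0, 5.1]
force: [0.1, -0.4, -2.6]
gripper_width: 17.9
gripper_force: 25.0
```

Call:
{"api": "send_rows", "payload": {
  "deltas": [
    [[0,0,0.003],[0,0,0]],
    [[0,0,0.002],[0,0,0]],
    [[0,0,0],[0,0,0]]
  ]
}}

```text
time_s: 23.75
ee_pos: [540.7, 193.7, 73.3]
ee_rot: [180.0, 0.0, 5.1]
force: [-0.4, -0.1, -2.9]
gripper_width: 17.8
gripper_force: 25.0
```

Call:
{"api": "send_rows", "payload": {
  "deltas": [
    [[0,0,0.002],[0,0,0]],
    [[0,0,0],[0,0,0]]
  ]
}}

```text
time_s: 23.95
ee_pos: [540.9, 193.8, 72.4]
ee_rot: [180.0, -0.0, 5.1]
force: [-0.4, 0.0, -3.5]
gripper_width: 17.5
gripper_force: 25.0
```

Call:
{"api": "send_rows", "payload": {
  "deltas": [
    [[0,0,0.001],[0,0,0]],
    [[0,0,0],[0,0,0]]
  ]
}}

```text
time_s: 24.15
ee_pos: [541.0, 193.8, 72.3]
ee_rot: [-180.0, -0.0, 5.1]
force: [-0.4, -1.1, 1.2]
gripper_width: 17.7
gripper_force: 25.0
```

Call:
{"api": "send_rows", "payload": {
  "deltas": [
    [[0,0,0.001],[0,0,0]],
    [[0,0,0],[0,0,0]]
  ]
}}

```text
time_s: 24.35
ee_pos: [541.0, 193.8, 72.3]
ee_rot: [-180.0, -0.0, 5.1]
force: [-0.8, -1.6, 6.0]
gripper_width: 17.8
gripper_force: 25.0
```

Call:
{"api": "send_rows", "payload": {
  "deltas": [
    [[0,0,-0.001],[0,0,0]],
    [[0,0,0],[0,0,0]],
    [[0,0,0],[0,0,0]],
    [[0,0,0],[0,0,0]],
    [[0,0,0],[0,0,0]],
    [[0,0,0],[0,0,0]],
    [[0,0,0],[0,0,0]]
  ],
  "grip": 0.4
}}

```text
time_s: 25.05
ee_pos: [540.9, 193.7, 71.9]
ee_rot: [180.0, 0.0, 5.1]
force: [-0.2, 0.6, -0.2]
gripper_width: 55.0
gripper_force: 0.0
```

Call:
{"api": "send_rows", "payload": {
  "deltas": [
    [[0,0,-0.01],[0,0,0]],
    [[0,0,-0.03],[0,0,0]],
    [[0,0,-0.06],[0,0,0]],
    [[0,0,-0.08],[0,0,0]],
    [[0,0,-0.08],[0,0,0]],
    [[-0.06,0,-0.04],[0,0,0]],
    [[-0.08,0,0],[0,0,0]],
    [[-0.08,0,0],[0,0,0]],
    [[0,0,0],[0,0,0]],
    [[0,0,0],[0,0,0]]
  ]
}}

```text
time_s: 26.05
ee_pos: [431.2, 184.1, 222.8]
ee_rot: [-180.0, -0.1, 5.1]
force: [0.0, -0.3, -0.8]
gripper_width: 54.8
gripper_force: 0.0
```

Run:
```python
from h import *
s=state();print(s['ee_pos'],s['force'],s['time_s'],s['gripper_width'])
a=grab_frame('side');b=grab_frame('top');w=grab_frame('wrist')
P=lambda i:cv2.resize(i,(390,290),interpolation=cv2.INTER_CUBIC)
save('g.png',np.hstack([P(a[120:225,170:310]),P(b[170:270,145:285])])if 0 else np.vstack([np.hstack([P(a[120:225,170:310]),P(b[170:270,145:285])]),np.hstack([P(w),P(w[60:220,120:340])])]))
```

```text
[431.16283827 184.08520459 222.79254845] [ 0.03829122 -0.33652816 -0.81161463] 26.05 54.81338748939113
```

View pics/g.png

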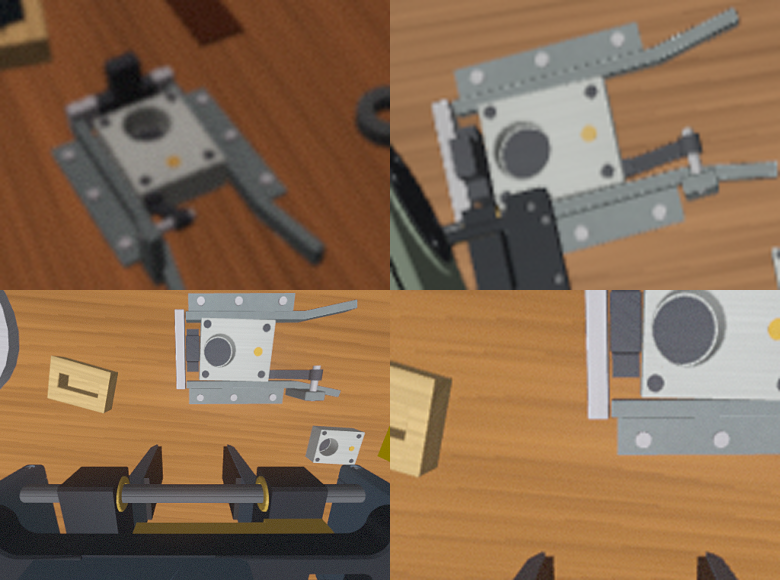

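The pictures show the wedge upright and straight across the gap, with the caliper's rear against the lowered catch at about (270,375) in the wrist view, and the robot clear of everything. Handing in.

```bash
python3 -c "
from workcell import *
print(job_done())"
```

```text
the job is handed in; nothing more can be done
None
```

The job is handed in at about 26 s of the 67 s allowed: the caliper rests against the dropped catch, and the wedge pin stands foot down straight across the gap, near the lane's middle; the hand-in call returned no verdict.

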